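# Tighten the flap stay and hang up its key

## Robot

A 6-joint arm with a two-finger parallel gripper is mounted at the origin on the work surface. World frame = base frame: x ahead of the robot, y to its left, z up, the work surface at z = 0. Lengths are in m, angles in rad, forces in N, time in s.
With the tool pointing down it reaches from about 0.35 to 0.875 m from the base axis. Payload 15.5 kg.
Tool frame: the origin (TCP) lies at the very end of the fingers, on their centre line; the grasp point (between the pads) lies 19 mm behind it (bot.grip_point_offset is the distance from the TCP to the grasp point, in m); z points along the fingers, y is the line along which they close (so a half turn about z gives the same grasp; the last joint's range is limited). The gripper opens to 85 mm and grips with 20 to 120 N. Pads are 22 mm wide; open, the fingers measure 114 mm over their backs; the gripper's body (76 mm by 85 mm) begins 54 mm behind the grasp point. The pads swing forward as they close: fully open they stand 13 mm farther back than shut.
Start: joints at [1.141, 0.494, 1.345, -0, 1.302, -0.096], TCP at [0.205, 0.59, 0.231] pointing down, gripper open.
Joint ranges: [-2.91, 2.91], [-0.82, 2.16], [0.22, 2.67], [-1.22, 4.37], [0.12, 2.79], [-3.08, 3.08]. Speed limits (rad/s): [1.89, 1.89, 2.57, 3.01, 3.01, 3.01].

## Interface

Orientations are given as [roll, pitch, yaw] about the fixed x, y, z axes, in that order (R = Rz(yaw) Ry(pitch) Rx(roll)).
In Python, from bench import readout, optics, bot gives the robot as it stands.
- The arm moves only by the tool arm_command, never from a script. Its argument "targets" is a list of rows, each a list of 5 numbers: the shift along the tool's x, y, z in m, then the turn about the tool's z in degrees, then the closure, from 0 (fully open) to 1 (shut). In form: [[dx, dy, dz, turn, gripper], ...]. A call has 1 to 10 rows; each row is the pose to reach, as a shift and turn from the pose commanded when the call began, along the tool's axes at that moment; what a row does not reach only later rows make up. A row lasts 1/8 s, in which the tool goes at most 62.5 mm and 10.7 degrees, less where a joint would pass 70% of its speed; a pose out of reach is approached as far as the arm can. A call with a gripper value outside its range is refused whole. The fingers move at their own pace and stop on an object; the grip force is fixed at half the most. Time passes only in rows, so rows that repeat a pose let the fingers close. It gives the time, the measured TCP pose, the force, the opening and the grip force at its end, in the units of the state.
- readout.get_state(): the state, without advancing time (a new reading comes with each control period).
- optics.grab_frame(name): name is "scene" or "top" or "wrist"; returns a dict with "frame" (420x560x3 uint8, red, green, blue), "depth" (420x560 float32, m along the optical axis (not along the pixel's ray), 0 where there is no reading), "fx", "fy", "cx", "cy" (pixels), "rvec" (rotation vector, rad) and "tvec" (3), from world to camera coordinates, as OpenCV has them; the wrist camera has in their place "hand_eye" (4x4, takes a point from camera to tool coordinates, whose origin is the TCP and whose axes are the flange's). Camera axes: x right, y down, z forward; pixel columns grow to the right and rows downward; lengths in m; the calibration is good to about 2 mm. A picture is of the moment at which its call begins: read the wrist's pose just before it.
- bot.close_job(): hands the job in; it is judged then, once.
The state is a dict: "t": time; "joint_pos": joint angles; "joint_vel": joint speeds; "effort": joint torques, N m; "eef_pos": TCP position; "tool_rot": TCP orientation; "force": force on the tool from outside, world axes, zero at the start; "ft_torque": the same for the moment, N m; "width": opening from 0.0 (shut) to 1.0 (fully open); "grip_force": force on a finger pad.
Only numpy, scipy, OpenCV 4.12 (cv2) and the standard library are available. Lean on these libraries where they do the work, as an engineer would, in place of code of your own. Each camera call takes 0.05 s, during which the arm holds its last target. There are 200 camera calls.

## Task

Use the square-eyed key lying on the desk to turn the clamp screw of the flap's brass stay clockwise until it comes up against its stop, touching the screw only with the key. Then hang the key by its eye on the rack's leaning peg, handle pointing down the slope, lowering it gently until it lies flat on the sloping board before you let go. Leave the bell jar, dish, bone block and microscope foot where they are.

Things in the scene. Friction and masses are not known exactly. Their poses are not given: they have to be found in the camera images.
- key: Plated metal key 182 mm long, 0.15-0.31 kg, flat underside: 54 mm square plate 12 mm thick with a 30 mm square through-hole (the eye), shank 14 x 12 mm, weighted dark wood handle 20 wide, 28 high, 85 long. Origin: eye's centre on the underside. x: handle to eye (handle at x -70 to -155 mm), z up as it lies. Balances near x = -60 mm. May shift in the fingers under load.
- key_grip (a point): Point inside the key's handle, 100 mm from the eye's centre (x = -100 mm) and 18 mm above the underside; a good place to grip across the 20 mm width.
- stay: Folding brass stay of the drop flap, fixed: pine pad 90 x 90 x 30 mm, on it a brass disc 68 mm across, top 38 mm above the desk, and a brass strip 24 mm wide along the stay's +x out to 435 mm, rivets up to 40 mm high. Origin: under the pad's centre, below the screw's axis. z up.
- screw_top (a point): Top centre of the upright captive steel screw, 59 mm above the desk. Square head 25 mm wide, 16 mm high over the brass disc, with a 19 mm wide, 5 mm high lead-in block on top. Site x, y are square to the head's faces and turn with it. The key goes over from above, its x along any of the four face directions, 2.5 mm play a side (0.23 rad of turning play each way), down onto the disc.
- screw (a joint): Turn of the clamp screw in rad: grows as it turns clockwise seen from above, starts between 0.1 and 0.4, comes up hard against its stop at 0.9. It turns with steady friction of about 0.2 N m and stays where it is left.
- rack: Fixed wooden stand about 155 mm long, 110 mm wide and 200 mm high, carrying the sloping board and peg. Origin: under the peg's foot, on the desk. Its x points up-slope (horizontally), z up.
- peg: Sloping board 130 x 75 x 16 mm with a smooth round brass peg square to it, 24 mm thick, 57 mm long, round tip. Origin: foot of the peg's axis on the board's face, 150 mm above the desk. z along the peg, leaning 35 deg from vertical to the rack's -x; x up-slope; y level. Board: x -80 to +50, y -37 to +37 mm; air under the handle beyond. The key hangs with its x along this x.
- peg_tip (a point): The peg's rounded end, on its axis, 57 mm from the board.
- bell_jar: Rounded glass bell jar, 116 mm across, 175 mm high, bystander. Origin under its centre.
- copper_dish: Copper dish with rolled rim, 123 mm across, 29 mm high, bystander. Origin under its centre.
- bone_block: White grooved bone mounting block 70 x 45 x 30 mm, bystander. Origin under its centre.
- microscope_foot: Cast-iron horseshoe microscope foot 130 x 100 x 80 mm, bystander. Origin under its middle.
Mind the look-alikes: they are no part of the job. What is meant by the key is not orange, pink or purple, and is the larger of those in its own colour.

How it is judged:
By the outcome, as a careful person would: the job done as asked, in the order asked, and still so for the second after the job is handed in, with the robot touching nothing.
It also fails if it takes over 58 s, if anything falls off the work surface, if the arm or the gripper's body presses on something with over 40 N, if the wrist force passes 120 N, or if a joint passes its speed limit or range.

## Working session

There is one attempt and no reset: what is moved stays moved. The work goes in short steps, Python scripts to look and compute and a tool call to move; the robot and the scene stay as the last step left them, time stands still between calls to the robot, and variables do not carry over. Pictures are saved under pics/ and viewed, at most 11 in all, crops included, and the job is handed in when it is done.

Besides the shell and the picture viewer there is one more tool, called after "Emit:" by a JSON object that holds its "fn" and its "kwargs". arm_command: Moves the arm, as the interface text tells. Its arguments: {"type":"object","properties":{"targets":{"type":"array","items":{"type":"array","items":{"type":"number"}}}},"required":["targets"]}

```bash
mkdir -p pics; cat > h.py <<'E'
import numpy as np, cv2, sys
from scipy.spatial.transform import Rotation as R
from bench import readout, optics, bot
def tool():
    s=readout.get_state(); T=np.eye(4); T[:3,3]=s['eef_pos']; r=np.array(s['tool_rot'])
    T[:3,:3]=R.from_euler('xyz',r).as_matrix() if r.size==3 else r
    return T
def grab(name):
    T=tool(); f=optics.grab_frame(name)
    if 'hand_eye' in f: C=T@np.array(f['hand_eye'])
    else:
        M=np.eye(4); M[:3,:3]=cv2.Rodrigues(np.array(f['rvec'],float))[0]; M[:3,3]=np.ravel(f['tvec']); C=np.linalg.inv(M)
    d=f['depth'].astype(float); v,u=np.indices(d.shape)
    P=np.stack([(u-f['cx'])/f['fx']*d,(v-f['cy'])/f['fy']*d,d],-1)@C[:3,:3].T+C[:3,3]
    P[d==0]=np.nan
    return f['frame'],P,C,f
def save(n,img,scale=1.4): cv2.imwrite('pics/'+n,cv2.resize(img[...,::-1],None,fx=scale,fy=scale,interpolation=cv2.INTER_CUBIC))
E
python3 - <<'E'
from h import *
print(readout.get_state())
for n in('top','scene'):
    I,P,C,f=grab(n); save(n+'.png',I); np.savez(n,I=I,P=P,C=C); print(n,C.round(3),f['fx'])
E
```

```text
{'t': 0.0, 'joint_pos': array([ 1.14051745e+00,  4.94145132e-01,  1.34616852e+00,  8.19332549e-06,
        1.30250421e+00, -9.54805275e-02]), 'joint_vel': array([ 0.00034592, -0.0008653 , -0.00157292,  0.00050423,  0.00118456,
       -0.00131652]), 'effort': array([-1.15939674e-03, -8.82176542e+01, -3.83879077e+01, -1.83045936e-04,
        1.02650566e-02,  4.62655578e-05]), 'eef_pos': array([0.2051852 , 0.58995633, 0.23071125]), 'tool_rot': array([-3.14037378e+00, -1.24667630e-04,  2.80679205e+00]), 'force': array([-0.26437189,  0.41505781, -0.4356782 ]), 'ft_torque': array([-0.01991712, -0.00655681, -0.02417395]), 'grip_force': 0.0, 'width': 1.001257395749784}
top [[-1.000e-02 -9.970e-01  7.100e-02  4.430e-01]
 [-1.000e+00  9.000e-03 -2.000e-03 -5.000e-03]
 [ 1.000e-03 -7.100e-02 -9.970e-01  1.586e+00]
 [ 0.000e+00  0.000e+00  0.000e+00  1.000e+00]] 483.5679142877249
scene [[ 3.000e-03  7.860e-01 -6.180e-01  1.203e+00]
 [ 1.000e+00 -2.000e-03  1.000e-03 -2.600e-02]
 [-1.000e-03 -6.180e-01 -7.860e-01  9.240e-01]
 [ 0.000e+00  0.000e+00  0.000e+00  1.000e+00]] 391.75026797752423
```

View pics/top.png

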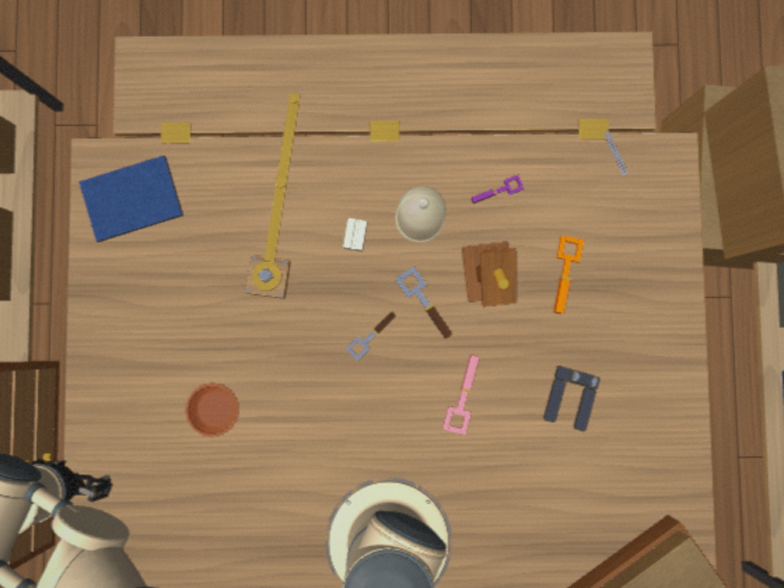

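View pics/scene.png

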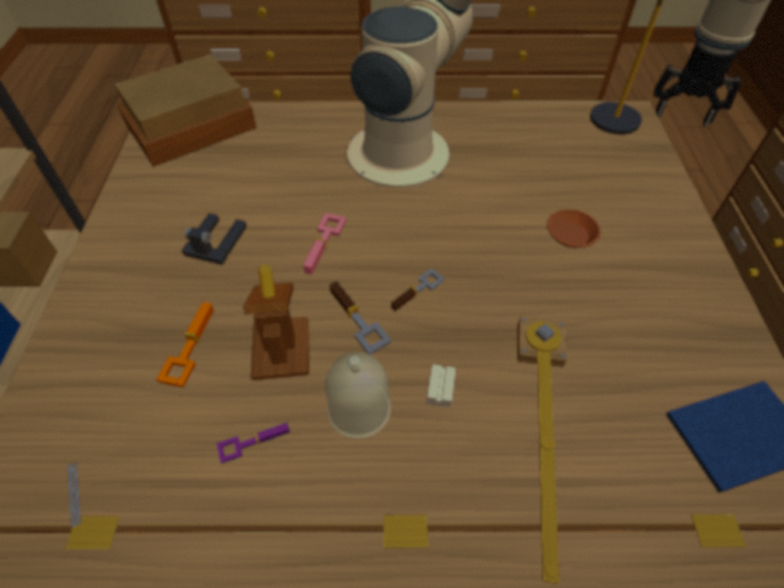

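The top view shows the larger silver key (eye ~(411,282), handle end ~(447,334)), the screw at ~(266,276), the rack at ~(490,275) with its peg leaning, and the jar at (420,213). Next I'll locate these three in 3D.

```bash
python3 - <<'E'
from h import *
t=np.load('top.npz'); I,P=t['I'],t['P']
def w(u,v): return np.nanmedian(P[int(v/1.4)-1:int(v/1.4)+2,int(u/1.4)-1:int(u/1.4)+2].reshape(-1,3),0).round(3)
for n,u,v in [('eyecentre',411,282),('handle end',447,334),('shank',424,300),('handle start',430,310),('screw',266,276),('strip end',293,98),('pad',283,292),('pegA',499,270),('pegB',505,286),('board',512,255),('base',472,255),('jar',422,204),('bone',355,235),('dish',213,410)]: print(n,w(u,v))
np.set_printoptions(suppress=True)
def plane(n,P,lo,hi):
    Q=P.reshape(-1,3); m=np.all((Q>lo)&(Q<hi),1); Q=Q[m]; print(n,len(Q),Q.min(0).round(3),Q.max(0).round(3)); return Q
s=np.load('scene.npz')
for n,P_ in(('top',P),('scene',s['P'])):
    Q=plane(n+' rack',P_,[.35,-.35,.03],[.62,-.12,.3])
    rng=np.random.default_rng(0);best=None
    for k in range(800):
        a=Q[rng.choice(len(Q),3,False)]; nn=np.cross(a[1]-a[0],a[2]-a[0]); L=np.linalg.norm(nn)
        if L<1e-6: continue
        nn/=L; nn*=np.sign(nn[2]); 
        if not .72<nn[2]<.9: continue
        m=abs((Q-a[0])@nn)<.003
        if best is None or m.sum()>best.sum(): best=m
    B=Q[best]; c=B.mean(0); nn=np.linalg.svd(B-c)[2][2]; nn*=np.sign(nn[2])
    print('board n',nn.round(3),'c',c.round(3),best.sum(),'tilt',np.degrees(np.arccos(nn[2])),'yaw upslope',np.degrees(np.arctan2(-nn[1],-nn[0])))
    H=Q[(Q-c)@nn>.012]; print('peg pts',len(H),'mean',H.mean(0).round(3),'top',H[np.argmax((H-c)@nn)].round(3)); 
    if len(H)>4:
        hm=H.mean(0); print('foot via n', (hm-nn*((hm-c)@nn)).round(3), 'dir',np.linalg.svd(H-hm)[2][0].round(3))
E
```

```text
eyecentre [ 0.597 -0.06  -0.001]
handle end [ 0.474 -0.141  0.028]
shank [ 0.553 -0.088  0.011]
handle start [ 0.529 -0.103  0.028]
screw [0.607 0.269 0.058]
strip end [1.026 0.211 0.043]
pad [0.574 0.235 0.029]
pegA [ 0.606 -0.241  0.164]
pegB [ 0.567 -0.246  0.197]
board [ 0.634 -0.267  0.173]
base [ 0.656 -0.203  0.017]
jar [ 0.746 -0.079  0.173]
bone [0.707 0.07  0.019]
dish [0.304 0.402 0.001]
top rack 845 [ 0.352 -0.287  0.03 ] [ 0.62  -0.122  0.203]
board n [-0.577 -0.065  0.814] c [ 0.574 -0.243  0.134] 472 tilt 35.466032820926536 yaw upslope 6.430114762508781
peg pts 133 mean [ 0.529 -0.23   0.148] top [ 0.567 -0.251  0.201]
foot via n [ 0.55  -0.228  0.118] dir [-0.78   0.204 -0.591]
scene rack 520 [ 0.353 -0.284  0.03 ] [ 0.62  -0.126  0.2  ]
board n [-0.573 -0.061  0.817] c [ 0.583 -0.24   0.139] 255 tilt 35.209036330254804 yaw upslope 6.039583989501721
peg pts 174 mean [ 0.581 -0.241  0.179] top [ 0.57  -0.248  0.198]
foot via n [ 0.601 -0.239  0.151] dir [ 0.796 -0.212  0.567]
```

```bash
cat >> h.py <<'E'
def goto(p,yaw=None):
    """tool-axis shift and turn (deg) from current pose to world TCP p, yaw deg"""
    T=tool(); d=T[:3,:3].T@(np.array(p)-T[:3,3]); y0=np.degrees(np.arctan2(T[1,0],T[0,0]))
    t=None if yaw is None else ((y0-yaw+180)%360-180)
    print('shift',d.round(4),'turn',t,'yaw now',round(y0,1)); return d,t
E
python3 - <<'E'
from h import *
f=optics.grab_frame('wrist'); print(np.array(f['hand_eye']).round(3),f['fx'],f['cx'],f['cy'])
goto([.52,.27,.28]); goto([.52,-.10,.28])
E
```

```text
[[ 0.001 -0.959 -0.283  0.072]
 [ 1.     0.001 -0.001 -0.   ]
 [ 0.001 -0.283  0.959 -0.143]
 [ 0.     0.     0.     1.   ]] 367.56187615168005 281.804126120039 204.59897000416217
shift [-0.4024 -0.1989 -0.049 ] turn None yaw now 160.8
shift [-0.524  -0.5483 -0.0487] turn None yaw now 160.8
```

Emit:
{"fn": "arm_command", "kwargs": {"targets": [[-0.06, -0.02, -0.02, 0, 0], [-0.12, -0.04, -0.02, 0, 0], [-0.18, -0.06, -0.02, 0, 0], [-0.24, -0.085, -0.02, 0, 0], [-0.3, -0.105, -0.02, 0, 0], [-0.36, -0.127, -0.02, 0, 0], [-0.42, -0.148, -0.02, 0, 0], [-0.485, -0.171, -0.02, 0, 0], [-0.485, -0.171, -0.02, 0, 0], [-0.485, -0.171, -0.02, 0, 0]]}}

```text
t: 1.4
eef_pos: [0.6076, 0.2687, 0.2508]
tool_rot: [-3.141, -0.001, 2.805]
force: [-0.1, -0.3, 0.2]
width: 1.0
grip_force: 0.0
```

```bash
python3 - <<'E'
from h import *
print(tool()[:3,3])
I,P,C,f=grab('wrist'); save('w1.png',I); np.savez('w1',I=I,P=P,C=C)
Q=P.reshape(-1,3)
c=np.array([.607,.269])
for lo,hi in((.050,.057),(.0565,.062)):
    m=(abs(Q[:,:2]-c).max(1)<.03)&(Q[:,2]>lo)&(Q[:,2]<hi); S=Q[m]
    if len(S)<5: continue
    r=cv2.minAreaRect(S[:,:2].astype(np.float32)*1000); print(lo,len(S),r,S.mean(0))
m=(abs(Q[:,:2]-c).max(1)<.07)&(Q[:,2]>.025)&(Q[:,2]<.033); print('pad',cv2.minAreaRect(Q[m][:,:2].astype(np.float32)*1000))
m=(abs(Q[:,:2]-c).max(1)<.05)&(Q[:,2]>.033)&(Q[:,2]<.042); print('disc',Q[m].mean(0),len(Q[m]))
goto([.513,-.114,.25],33)
E
```

```text
[0.60757484 0.26874261 0.25077809]
0.05 301 ((609.1884155273438, 273.9842224121094), (25.196754455566406, 25.303762435913086), 36.013328552246094) [0.60731351 0.27422967 0.05448992]
0.0565 405 ((609.560546875, 273.81451416015625), (19.22829818725586, 22.05083656311035), 37.5192756652832) [0.60891961 0.27404528 0.05949459]
pad ((609.3246459960938, 273.743408203125), (90.04093170166016, 90.15878295898438), 81.42106628417969)
disc [0.6115833  0.27359167 0.03846455] 3209
shift [-0.0377 -0.3932  0.001 ] turn 127.8009224435545 yaw now 160.8
```

View pics/w1.png

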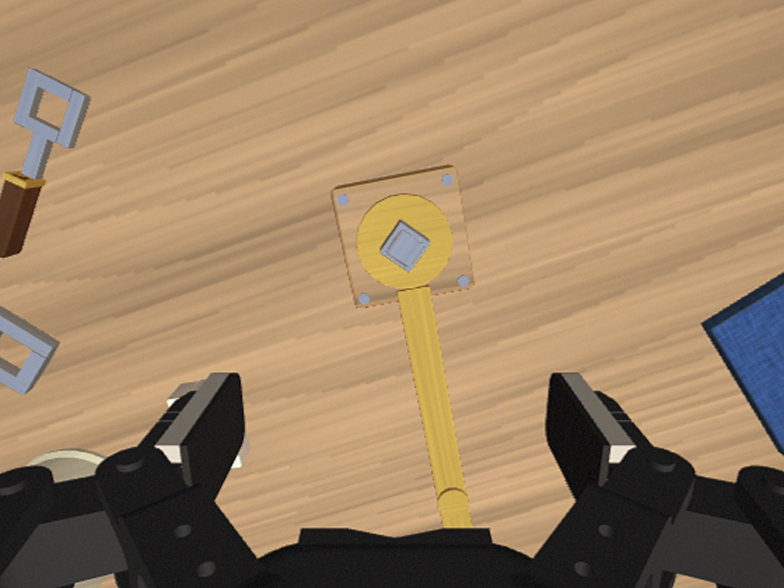

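The screw is at (0.609, 0.274) with head yaw ≈36.5° and the pad square at −8.6°, so the key's present direction (~33°) suits it. I'm moving over the key now.

Emit:
{"fn": "arm_command", "kwargs": {"targets": [[-0.005, -0.05, 0, 10, 0], [-0.01, -0.1, 0, 20, 0], [-0.015, -0.15, 0, 30, 0], [-0.02, -0.2, 0, 40, 0], [-0.024, -0.25, 0, 50, 0], [-0.028, -0.3, 0, 60, 0], [-0.033, -0.35, 0, 70, 0], [-0.038, -0.393, 0, 80, 0], [-0.038, -0.393, 0, 90, 0], [-0.038, -0.393, 0, 100, 0]]}}

```text
t: 2.7
eef_pos: [0.5135, -0.1131, 0.2514]
tool_rot: [-3.141, -0.0, 1.056]
force: [0.4, 0.5, 0.9]
width: 1.002
grip_force: 0.0
```

Emit:
{"fn": "arm_command", "kwargs": {"targets": [[0, 0, 0.02, 10, 0], [0, 0, 0.04, 19, 0], [0, 0, 0.06, 28, 0], [0, 0, 0.06, 28, 0], [0, 0, 0.06, 28, 0]]}}

```text
t: 3.32
eef_pos: [0.5142, -0.1135, 0.1921]
tool_rot: [3.141, -0.001, 0.578]
force: [0.3, -0.2, 0.0]
width: 1.002
grip_force: 0.0
```

```bash
python3 - <<'E'
from h import *
I,P,C,f=grab('wrist'); save('w2.png',I); np.savez('w2',I=I,P=P,C=C)
Q=P.reshape(-1,3); Q=Q[np.isfinite(Q[:,0])]
k=np.array([.535,-.1]); Q=Q[np.linalg.norm(Q[:,:2]-k,axis=1)<.13]
H=Q[(Q[:,2]>.022)&(Q[:,2]<.032)]; r=cv2.minAreaRect(H[:,:2].astype(np.float32)*1000); print('handle',len(H),r)
E=Q[(Q[:,2]>.006)&(Q[:,2]<.016)]; 
# plate points far from handle
hm=H[:,:2].mean(0); d=np.linalg.norm(E[:,:2]-hm,axis=1)
for t in(.085,.09): 
  S=E[d>t]; r=cv2.minAreaRect(S[:,:2].astype(np.float32)*1000); print('plate',len(S),r); v=np.array(r[0])/1000-hm; print(np.linalg.norm(v),np.degrees(np.arctan2(v[1],v[0])))
E
```

```text
handle 2528 ((507.030517578125, -110.17034912109375), (102.55455017089844, 257.87109375), 21.638776779174805)
plate 2907 ((584.609619140625, -109.64871978759766), (107.2236557006836, 214.3476104736328), 9.962481498718262)
0.07818181856471132 -1.703152955176585
plate 2629 ((585.8375244140625, -110.87081146240234), (103.0450668334961, 214.59132385253906), 8.302115440368652)
0.07945434149209309 -2.5577478796293933
```

View pics/w2.png

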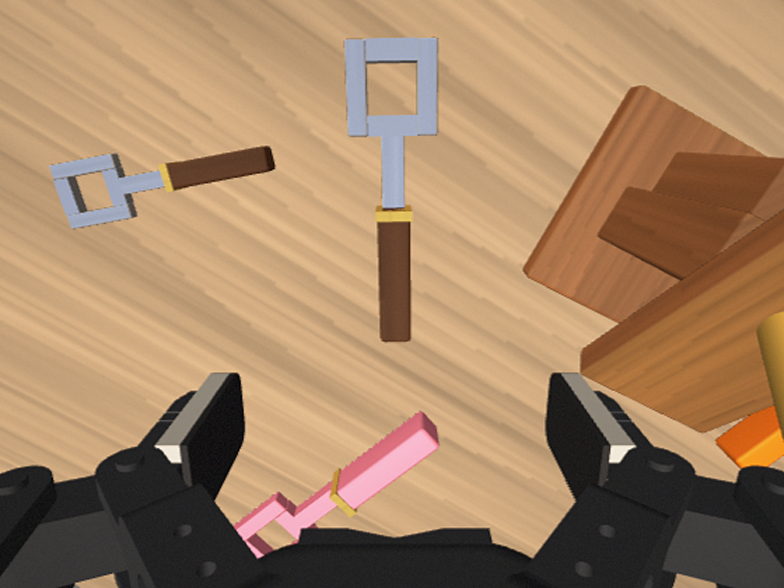

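The key sits centred in the wrist view, with the eye at ~(392,88) and the handle from (394,210) to (395,340). I'll restrict the fit to that region.

```bash
python3 - <<'E'
from h import *
P=np.load('w2.npz')['P'][20:248,238:322].reshape(-1,3)
H=P[(P[:,2]>.023)&(P[:,2]<.032)]; h=cv2.minAreaRect(H[:,:2].astype(np.float32)*1000); print(len(H),h,H[:,2].mean())
E=P[(P[:,2]>.007)&(P[:,2]<.016)]
hm=np.array(h[0])/1000
S=E[np.linalg.norm(E[:,:2]-hm,axis=1)>.09]; r=cv2.minAreaRect(S[:,:2].astype(np.float32)*1000); print(r)
e=np.array(r[0])/1000; v=e-hm; a=np.arctan2(v[1],v[0]); print(np.linalg.norm(v),np.degrees(a))
g=e-.105*np.array([np.cos(a),np.sin(a)]); print('grip',g); goto([*g,.003],np.degrees(a))
E
```

```text
2155 ((502.14910888671875, -120.9996566772461), (83.90709686279297, 21.03081512451172), 33.90209197998047) 0.02871455198796741
((595.5604248046875, -58.16206741333008), (52.301082611083984, 54.033023834228516), 33.735923767089844)
0.11257991191161586 33.928635942325165
grip [ 0.50843842 -0.11676885]
shift [-0.0068 -0.0009  0.1892] turn -0.8860713037531696 yaw now 33.0
```

Emit:
{"fn": "arm_command", "kwargs": {"targets": [[-0.003, 0, 0.05, -0.9, 0], [-0.007, -0.001, 0.1, -0.9, 0], [-0.007, -0.001, 0.15, -0.9, 0], [-0.007, -0.001, 0.18, -0.9, 0], [-0.007, -0.001, 0.188, -0.9, 0], [-0.007, -0.001, 0.188, -0.9, 0.3], [-0.007, -0.001, 0.188, -0.9, 1], [-0.007, -0.001, 0.188, -0.9, 1], [-0.007, -0.001, 0.188, -0.9, 1], [-0.007, -0.001, 0.188, -0.9, 1]]}}

```text
t: 4.62
eef_pos: [0.508, -0.1173, 0.0042]
tool_rot: [3.141, -0.001, 0.589]
force: [-2.1, 0.8, 14.2]
width: 0.22
grip_force: 59.2
```

Emit:
{"fn": "arm_command", "kwargs": {"targets": [[0, 0, 0, 0, 1], [0, 0, 0, 0, 1], [0, 0, -0.03, 0, 1], [0, 0, -0.07, 0, 1], [0, 0, -0.11, 0, 1], [0, 0, -0.11, 0, 1]]}}

```text
t: 5.38
eef_pos: [0.509, -0.1177, 0.116]
tool_rot: [3.137, -0.003, 0.589]
force: [-0.2, 0.3, -1.9]
width: 0.223
grip_force: 59.2
```

```bash
cat >> h.py <<'E'
def keypose(P,T,save=True):
    """eye pose in tool frame from wrist cloud near +x of the tool; plate top points"""
    t=(P.reshape(-1,3)-T[:3,3])@T[:3,:3]; t=t[np.isfinite(t[:,0])]
    m=(abs(t[:,1])<.035)&(t[:,0]>.055)&(t[:,0]<.15)&(t[:,2]<.0+.04)&(t[:,2]>-.11); return t[m]
E
python3 - <<'E'
from h import *
T=tool(); I,P,C,f=grab('wrist'); np.savez('w3',I=I,P=P,C=C,T=T)
t=keypose(P,T); print(len(t),np.percentile(t,[1,10,50,90,99],axis=0).round(4))
# plane fit of plate
c=np.median(t,0); S=t[abs(t[:,2]-c[2])<.012]; A=np.c_[S[:,:2],np.ones(len(S))]; k=np.linalg.lstsq(A,S[:,2],rcond=None)[0]; print('slopes',k)
print(cv2.minAreaRect(S[:,:2].astype(np.float32)*1000))
a=np.radians(36.5); s=np.array([.6094,.2738]); goto([*(s-.105*np.array([np.cos(a),np.sin(a)])),.115],36.5); save('w3.png',I,1)
E
```

```text
11514 [[ 0.0561 -0.0265 -0.0098]
 [ 0.0655 -0.022  -0.0091]
 [ 0.0844 -0.0003 -0.0082]
 [ 0.0974  0.0213 -0.0073]
 [ 0.1014  0.0259 -0.0003]]
slopes [ 0.01386804  0.00033136 -0.00923258]
((79.26513671875, -0.3232555389404297), (48.47770309448242, 54.158599853515625), 0.11130857467651367)
shift [ 0.1965 -0.264  -0.0009] turn -2.7746635865498774 yaw now 33.7
```

```bash
python3 - <<'E'
from h import *
d=np.load('w3.npz'); t=(d['P'].reshape(-1,3)-d['T'][:3,3])@d['T'][:3,:3]; t=t[np.isfinite(t[:,0])]
top=t[(abs(t[:,2]+.008)<.004)&(t[:,0]>.04)&(t[:,0]<.2)]
m=top[abs(top[:,1])<.008]; xs=np.sort(m[:,0]); i=np.argmax(np.diff(xs)); print('hole x',xs[i],xs[i+1],'max x',xs[-1])
w=top[(abs(top[:,1])>.02)&(abs(top[:,1])<.026)]; print('plate x',w[:,0].min(),w[:,0].max())
m=top[(top[:,0]>.08)&(top[:,0]<.1)&(abs(top[:,1])<.03)]; ys=np.sort(m[:,1]); i=np.argmax(np.diff(ys)); print('hole y',ys[i],ys[i+1])
E
```

```text
hole x 0.07133127646354039 0.07165880978837233 max x 0.09000124738068568
plate x 0.07797325536723869 0.10189562482870453
hole y -0.00027349340853809423 6.206586447877137e-05
```

Emit:
{"fn": "arm_command", "kwargs": {"targets": [[0.03, -0.04, 0, 0, 1], [0.06, -0.08, 0, 0, 1], [0.09, -0.12, 0, -1, 1], [0.12, -0.16, 0, -2, 1], [0.15, -0.2, 0, -2.8, 1], [0.18, -0.24, 0, -2.8, 1], [0.1965, -0.264, 0, -2.8, 1], [0.1965, -0.264, 0, -2.8, 1], [0.1965, -0.264, 0, -2.8, 1]]}}

```text
t: 6.55
eef_pos: [0.5238, 0.2108, 0.1123]
tool_rot: [-3.141, 0.002, 0.638]
force: [0.0, 0.1, -1.6]
width: 0.221
grip_force: 59.3
```

```bash
python3 - <<'E'
from h import *
T=tool(); I,P,C,f=grab('wrist'); np.savez('w4',I=I,P=P,C=C,T=T); save('w4.png',I)
t=(P.reshape(-1,3)-T[:3,3])@T[:3,:3]
m=(t[:,0]>.05)&(t[:,0]<.15)&(abs(t[:,1])<.03)&(P.reshape(-1,3)[:,2]>.05)&(P.reshape(-1,3)[:,2]<.064); S=t[m]; print('screw in tool',len(S),cv2.minAreaRect(S[:,:2].astype(np.float32)*1000),S[:,2].min())
s=np.array([.6094,.2738,.059]); print((s-T[:3,3])@T[:3,:3], T[:3,3])
E
```

```text
screw in tool 1960 ((107.40406036376953, 0.03209972381591797), (18.37647819519043, 25.049291610717773), 0.12827327847480774) 0.050242777376537255
[0.10632766 0.00036414 0.05312957] [0.52383365 0.21084274 0.11232204]
```

View pics/w4.png

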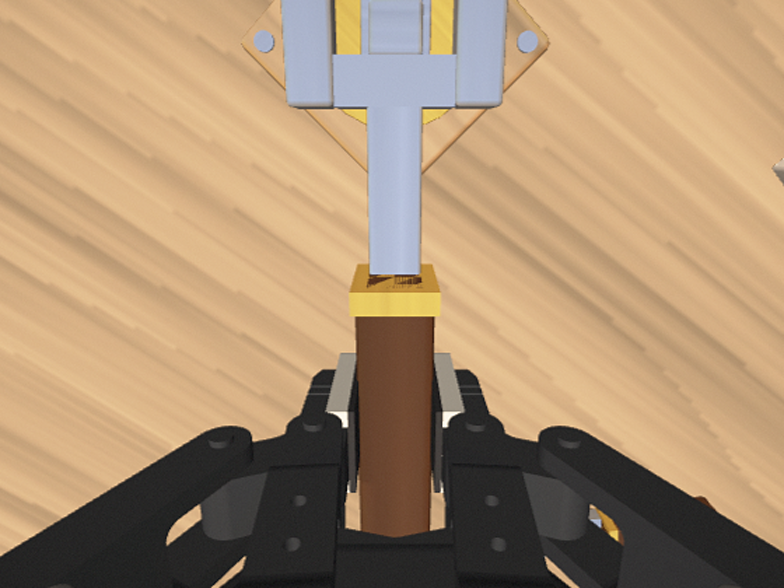

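The key is centred laterally over the screw, whose block shows inside the eye at ~(395,28). I'm lowering over it.

Emit:
{"fn": "arm_command", "kwargs": {"targets": [[0.0013, 0.0003, 0.025, 0, 1], [0.0013, 0.0003, 0.042, 0, 1], [0.0013, 0.0003, 0.05, 0, 1], [0.0013, 0.0003, 0.056, 0, 1], [0.0013, 0.0003, 0.06, 0, 1], [0.0013, 0.0003, 0.06, 0, 1]]}}

```text
t: 7.35
eef_pos: [0.5257, 0.212, 0.0533]
tool_rot: [3.142, -0.0, 0.637]
force: [0.4, 0.5, -1.8]
width: 0.225
grip_force: 59.4
```

Emit:
{"fn": "arm_command", "kwargs": {"targets": [[0, 0, 0.004, 0, 1], [0, 0, 0.008, 0, 1], [0, 0, 0.01, 0, 1], [0, 0, 0.01, 0, 1]]}}

```text
t: 7.85
eef_pos: [0.5256, 0.212, 0.0431]
tool_rot: [-3.142, 0.0, 0.637]
force: [-0.0, -1.2, -2.2]
width: 0.22
grip_force: 59.4
```

Emit:
{"fn": "arm_command", "kwargs": {"targets": [[0.0004, -0.0091, 0, 5, 1], [0.0016, -0.0181, 0, 10, 1], [0.0036, -0.027, 0, 15, 1], [0.0063, -0.0357, 0, 20, 1], [0.0098, -0.0442, 0, 25, 1], [0.014, -0.0523, 0, 30, 1], [0.0189, -0.0599, 0, 35, 1], [0.0244, -0.0672, 0, 40, 1], [0.0244, -0.0672, 0, 40, 1]]}}

```text
t: 8.98
eef_pos: [0.5049, 0.2808, 0.0432]
tool_rot: [3.141, 0.001, -0.06]
force: [-3.3, -0.2, -1.6]
width: 0.22
grip_force: 59.4
```

```bash
python3 - <<'E'
from h import *
s=readout.get_state(); print(s['force'],s['ft_torque'])
T=tool(); goto([.6094,.2738,.043],-8.6)
E
```

```text
[-3.30899842 -0.18066303 -1.58156817] [ 0.09396081  0.49012131 -0.01581423]
shift [0.1047 0.0008 0.0002] turn 5.180201144493225 yaw now -3.4
```

Emit:
{"fn": "arm_command", "kwargs": {"targets": [[0.0001, -0.0055, 0, 3, 1], [0.0006, -0.0109, 0, 6, 1], [0.0013, -0.0164, 0, 9, 1]]}}

```text
t: 9.35
eef_pos: [0.507, 0.2967, 0.0432]
tool_rot: [3.141, 0.001, -0.217]
force: [-4.1, 2.0, -0.5]
width: 0.223
grip_force: 59.6
```

```bash
python3 - <<'E'
from h import *
s=readout.get_state(); print(s['force'],s['ft_torque'])
goto([.6094,.2738,.043],-8.6)
E
```

```text
[-4.0885952   2.02555087 -0.52134641] [0.40614956 0.72709559 0.35467818]
shift [1.049e-01 3.000e-04 1.000e-04] turn -3.8297556092894354 yaw now -12.4
```

Emit:
{"fn": "arm_command", "kwargs": {"targets": [[0.0001, -0.0055, 0, 3, 1], [0.0006, -0.0109, 0, 6, 1], [0.0006, -0.0109, 0, 6, 1]]}}

```text
t: 9.72
eef_pos: [0.5099, 0.3074, 0.0432]
tool_rot: [3.141, 0.001, -0.321]
force: [-5.3, 2.9, -0.3]
width: 0.223
grip_force: 59.6
```

```bash
python3 - <<'E'
from h import *
s=readout.get_state(); print(s['force'],s['ft_torque'])
T=tool(); goto([.6094,.2738,.043],-8.6)
I,P,C,f=grab('wrist'); np.savez('w5',I=I,P=P,C=C,T=T); save('w5.png',I)
t=(P.reshape(-1,3)-T[:3,3])@T[:3,:3]; t=t[np.isfinite(t[:,0])]
m=t[(t[:,0]>.06)&(t[:,0]<.15)&(abs(t[:,1])<.035)&(t[:,2]<.002)]
print(cv2.minAreaRect(m[:,:2].astype(np.float32)*1000))
E
```

```text
[-5.25246897  2.94077397 -0.30910776] [0.5801547  0.82857175 0.28136306]
shift [1.05e-01 6.00e-04 1.00e-04] turn -9.766181820232418 yaw now -18.4
((81.85723876953125, 0.13432884216308594), (54.23564147949219, 43.63688659667969), 89.7542953491211)
```

Emit:
{"fn": "arm_command", "kwargs": {"targets": [[0.0001, -0.0055, 0, 3, 1], [0.0003, -0.0082, 0, 4.5, 1], [0.0003, -0.0082, 0, 4.5, 1]]}}

```text
t: 10.15
eef_pos: [0.5128, 0.315, 0.0432]
tool_rot: [3.141, 0.001, -0.399]
force: [-6.2, 4.0, 0.2]
width: 0.222
grip_force: 59.6
```

```bash
python3 - <<'E'
from h import *
s=readout.get_state(); print(s['force'],s['ft_torque'])
goto([.6094,.2738,.043],-8.6)
E
```

```text
[-6.21098828  3.95072592  0.24588333] [0.69976129 0.90959203 0.38042591]
shift [1.051e-01 5.000e-04 1.000e-04] turn -14.249550237132667 yaw now -22.8
```

Emit:
{"fn": "arm_command", "kwargs": {"targets": [[-0.0009, -0.0055, 0, 3, 1], [-0.0005, -0.0109, 0, 6, 1], [-0.0005, -0.0109, 0, 6, 1]]}}

```text
t: 10.52
eef_pos: [0.5173, 0.3248, 0.0432]
tool_rot: [3.141, -0.0, -0.503]
force: [-0.8, -2.7, -1.6]
width: 0.223
grip_force: 59.6
```

```bash
python3 - <<'E'
from h import *
s=readout.get_state(); print(s['force'],s['ft_torque'])
goto([.6094,.2738,.043],-8.6)
T=tool();I,P,C,f=grab('wrist'); np.savez('w6',I=I,P=P,C=C,T=T); save('w6.png',I)
E
```

```text
[-0.82332975 -2.71597491 -1.55141194] [-0.32860051  0.17576859  0.60635005]
shift [0.1053 0.0003 0.0002] turn -20.236467132791518 yaw now -28.8
```

View pics/w6.png

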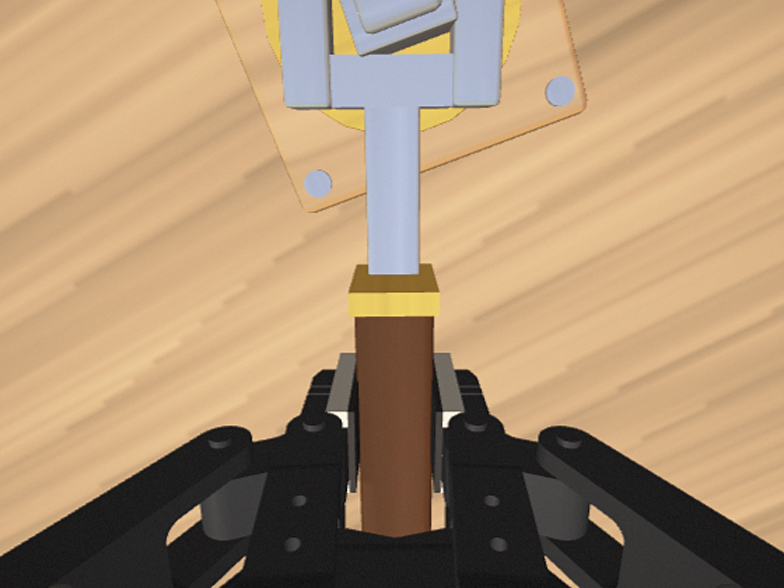

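The head sits visibly turned (~14°) within the eye with the play used up, and the torque has doubled, so it is probably at the stop. I'll press a little more to confirm.

Emit:
{"fn": "arm_command", "kwargs": {"targets": [[0.0001, -0.0037, 0, 2, 1], [0.0003, -0.0073, 0, 4, 1], [0.0003, -0.0073, 0, 4, 1]]}}

```text
t: 10.95
eef_pos: [0.5206, 0.3307, 0.0431]
tool_rot: [3.14, 0.0, -0.573]
force: [-3.0, -5.7, -0.0]
width: 0.224
grip_force: 60.7
```

```bash
python3 - <<'E'
from h import *
s=readout.get_state(); print(s['force'],s['ft_torque'])
goto([.6094,.2738,.043],-8.6)
T=tool();I,P,C,f=grab('wrist')
a=cv2.cvtColor(np.load('w6.npz')['I'],cv2.COLOR_RGB2GRAY); 
def hd(I):
    g=cv2.cvtColor(I,cv2.COLOR_RGB2GRAY)
    return g
# head edge angle: front face bottom edge, via line segments in eye region
for n,J,TT in(('before',np.load('w6.npz')['I'],np.load('w6.npz')['T']),('now',I,T)):
    L=cv2.createLineSegmentDetector().detect(cv2.cvtColor(J,cv2.COLOR_RGB2GRAY)[0:42,236:328])[0][:,0]
    y=np.degrees(np.arctan2(TT[1,0],TT[0,0]))
    for l in L:
        d=l[2:]-l[:2]; n_=np.hypot(*d); an=(np.degrees(np.arctan2(d[1],d[0]))+45)%90-45
        if n_>14: print(n,l.round(0),round(n_),'ang',round(an,1),'yaw',round(y,1))
E
```

```text
[-2.96075824 -5.73090792 -0.04813557] [-0.88016488  0.33947101  1.0325434 ]
shift [ 1.054e-01 -4.000e-04  1.000e-04] turn -24.239753319568933 yaw now -32.8
before [86. 22. 43. 38.] 46 ang -20.7 yaw -28.8
before [ 1.  1.  2. 37.] 36 ang -1.4 yaw -28.8
before [42. 38. 23. 39.] 19 ang -3.8 yaw -28.8
before [21. 39. 90. 13.] 74 ang -20.5 yaw -28.8
before [88. 14. 88. 38.] 24 ang -0.8 yaw -28.8
before [75.  7. 31. 24.] 47 ang -20.9 yaw -28.8
before [26. 22. 75.  4.] 52 ang -20.7 yaw -28.8
before [16. 33.  5.  0.] 34 ang -18.4 yaw -28.8
before [51. 38. 76. 38.] 25 ang 0.0 yaw -28.8
now [84. 20. 37. 40.] 51 ang -23.2 yaw -32.8
now [20. 40. 88. 10.] 75 ang -23.8 yaw -32.8
now [74.  5. 29. 25.] 49 ang -24.2 yaw -32.8
now [82. 38. 83. 22.] 16 ang 2.2 yaw -32.8
now [86. 21. 86. 37.] 16 ang 0.2 yaw -32.8
now [26. 23. 73.  2.] 52 ang -24.1 yaw -32.8
now [17. 34.  3.  1.] 36 ang -21.4 yaw -32.8
```

The screw now stays put at yaw ≈ −9° (about 45° turned) while torque rises from 0.3 to 1.0 N m, so it's against the stop. I'll back off into the play and lift out.

Emit:
{"fn": "arm_command", "kwargs": {"targets": [[0.0009, 0.0128, 0, -7, 1], [0.0036, 0.027, 0, -15, 1], [0.0058, 0.0345, 0, -19, 1], [0.0058, 0.0345, 0, -19, 1], [0.0058, 0.0345, -0.01, -19, 1], [0.0058, 0.0345, -0.03, -19, 1], [0.0058, 0.0345, -0.08, -19, 1], [0.0058, 0.0345, -0.13, -19, 1], [0.0058, 0.0345, -0.17, -19, 1], [0.0058, 0.0345, -0.17, -19, 1]]}}

```text
t: 12.25
eef_pos: [0.5087, 0.3005, 0.2172]
tool_rot: [-3.137, -0.005, -0.244]
force: [-0.4, 0.1, -2.2]
width: 0.217
grip_force: 59.4
```

```bash
python3 - <<'E'
from h import *
s=readout.get_state(); print(s['force'],s['ft_torque'])
T=tool();I,P,C,f=grab('wrist'); save('w7.png',I); np.savez('w7',I=I,P=P,C=C,T=T)
t=(P.reshape(-1,3)-T[:3,3])@T[:3,:3]; t=t[np.isfinite(t[:,0])]
S=t[(t[:,0]>.078)&(t[:,0]<.15)&(abs(t[:,1])<.04)&(t[:,2]<.015)&(t[:,2]>-.05)]
k=np.linalg.lstsq(np.c_[S[:,:2],np.ones(len(S))],S[:,2],rcond=None)[0]; print('slope',k,len(S),S.min(0),S.max(0))
w=S[abs(S[:,1])>.02]; print('plate back x',w[:,0].min())
# screw from above, top cam
I,P,C,f=grab('top'); Q=P.reshape(-1,3); m=(np.linalg.norm(Q[:,:2]-[.6094,.2738],axis=1)<.03)&(Q[:,2]>.047)&(Q[:,2]<.07); print(m.sum(), cv2.minAreaRect(Q[m][:,:2].astype(np.float32)*1000))
goto([.47,-.25,.26],6.2)
E
```

```text
[-0.38359112  0.05595357 -2.19163226] [ 0.00632239  0.09350146 -0.01480507]
slope [ 0.00987096  0.00031083 -0.00888175] 8954 [ 0.07818059 -0.02694902 -0.01066761] [0.10377661 0.02738885 0.00286214]
plate back x 0.0781805877044725
50 ((609.3292236328125, 268.1053771972656), (17.809242248535156, 24.732704162597656), 77.83013916015625)
shift [ 0.0971  0.5422 -0.0467] turn -20.195764200963396 yaw now -14.0
```

Emit:
{"fn": "arm_command", "kwargs": {"targets": [[0.009, 0.055, -0.02, -2, 1], [0.018, 0.11, -0.04, -5, 1], [0.027, 0.165, -0.043, -8, 1], [0.036, 0.22, -0.043, -11, 1], [0.045, 0.275, -0.043, -14, 1], [0.054, 0.33, -0.043, -17, 1], [0.063, 0.385, -0.043, -20.2, 1], [0.0735, 0.44, -0.043, -20.2, 1], [0.0735, 0.456, -0.043, -20.2, 1], [0.0735, 0.456, -0.043, -20.2, 1]]}}

```text
t: 13.6
eef_pos: [0.4676, -0.1612, 0.2553]
tool_rot: [-3.14, 0.002, 0.107]
force: [-0.7, 0.8, -1.6]
width: 0.221
grip_force: 59.7
```

```bash
python3 - <<'E'
from h import *
np.set_printoptions(suppress=True)
T=tool();I,P,C,f=grab('wrist'); save('w8.png',I); np.savez('w8',I=I,P=P,C=C,T=T)
Q=P.reshape(-1,3); Q=Q[np.isfinite(Q[:,0])]
Q=Q[np.all((Q>[.48,-.36,.06])&(Q<[.68,-.19,.21]),1)]; print(len(Q))
n0=np.array([-.574*np.cos(.107),-.574*np.sin(.107),.819])
h=(Q-[.598,-.24,.15])@n0; B=Q[abs(h)<.008]
for _ in range(3):
    c=B.mean(0); n=np.linalg.svd(B-c,full_matrices=False)[2][2]; n*=np.sign(n[2]); h=(Q-c)@n; B=Q[abs(h)<.002]
print('n',n.round(4),'tilt',np.degrees(np.arccos(n[2])),'yaw',np.degrees(np.arctan2(-n[1],-n[0])),len(B))
xa=np.array([-n[0]*n[2],-n[1]*n[2],1-n[2]**2]); xa/=np.linalg.norm(xa); ya=np.cross(n,xa)
uv=np.c_[(B-c)@xa,(B-c)@ya]; r=cv2.minAreaRect(uv.astype(np.float32)*1000); print('board rect',r)
H=Q[(h>.008)&(h<.065)]; p=np.c_[(H-c)@xa,(H-c)@ya]
m=np.linalg.norm(p-np.median(p,0),axis=1)<.03; H,p,hh=H[m],p[m],((H-c)@n)[m]
from scipy.optimize import least_squares
cy=hh<.042
s=least_squares(lambda q:np.linalg.norm(p[cy]-q,axis=1)-.012,np.median(p,0),loss='soft_l1',f_scale=.001); print('peg uv',s.x,'rms',np.sqrt(2*s.cost/cy.sum()),cy.sum(),'hmax',hh.max())
F=c+s.x[0]*xa+s.x[1]*ya; print('foot',F.round(4),'tip',(F+.057*n).round(4), 'xa',xa.round(4),'ya',ya.round(4))
print(T[:3,3])
E
```

```text
13716
n [-0.5692 -0.0605  0.82  ] tilt 34.91892506060612 yaw 6.071206556388113 9429
board rect ((-0.2258758544921875, -5.802337646484375), (87.3956069946289, 75.26809692382812), 0.43767184019088745)
peg uv [ 0.03622539 -0.00588222] rms 0.00031899661374776327 1550 hmax 0.05839575383853314
foot [ 0.5976 -0.2421  0.1508] tip [ 0.5651 -0.2455  0.1976] xa [0.8154 0.0867 0.5724] ya [-0.1058  0.9944 -0.    ]
[ 0.46758158 -0.161196    0.25525716]
```

View pics/w8.png

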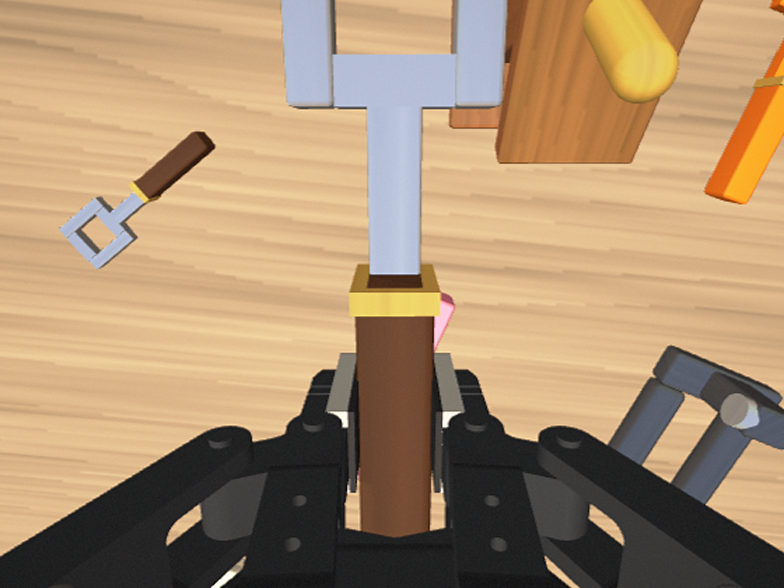

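The peg is clear at ~(635,50): foot (0.598,−0.242,0.151), tip (0.565,−0.246,0.198), yaw 6.1°. The tool can't tilt, so I'll first pitch the key about the fingers by pressing its front bar on the peg tip, then hang it.

Emit:
{"fn": "arm_command", "kwargs": {"targets": [[-0.02, 0.04, 0, 0, 1], [-0.031, 0.08, 0, 0, 1], [-0.031, 0.094, 0.01, 0, 1], [-0.031, 0.094, 0.03, 0, 1], [-0.031, 0.094, 0.042, 0, 1], [-0.031, 0.094, 0.042, 0, 1]]}}

```text
t: 14.4
eef_pos: [0.4475, -0.2563, 0.2134]
tool_rot: [-3.14, 0.002, 0.11]
force: [-0.9, -0.3, -1.6]
width: 0.218
grip_force: 59.7
```

```bash
python3 - <<'E'
from h import *
s=readout.get_state(); print(s['force'])
goto([.4467,-.2581,.2033],6.1)
E
```

```text
[-0.85477656 -0.34642931 -1.64621356]
shift [-0.001   0.0017  0.0101] turn 0.18643981464271064 yaw now 6.3
```

Emit:
{"fn": "arm_command", "kwargs": {"targets": [[-0.001, 0.0017, 0.006, 0, 1], [-0.001, 0.0017, 0.01, 0, 1], [-0.002, 0.0017, 0.014, 0, 1], [-0.003, 0.0017, 0.018, 0, 1], [-0.004, 0.0017, 0.022, 0, 1], [-0.004, 0.0017, 0.022, 0, 1]]}}

```text
t: 15.15
eef_pos: [0.4437, -0.2599, 0.1921]
tool_rot: [-3.142, 0.0, 0.108]
force: [0.1, -0.8, 1.2]
width: 0.222
grip_force: 60.4
```

```bash
cat >> h.py <<'E'
def pitch(n=None):
    T=tool();I,P,C,f=grab('wrist'); 
    if n: save(n,I)
    t=(P.reshape(-1,3)-T[:3,3])@T[:3,:3]; t=t[np.isfinite(t[:,0])]
    # handle top/shank strips along the centre line
    S=t[(abs(t[:,1])<.005)&(t[:,0]>.037)&(t[:,0]<.075)&(t[:,2]<.02)]; k=np.polyfit(S[:,0],S[:,2],1)
    r=S[:,2]-np.polyval(k,S[:,0]); S=S[abs(r)<.004]; k=np.polyfit(S[:,0],S[:,2],1)
    W=t[(abs(t[:,1])>.019)&(abs(t[:,1])<.025)&(t[:,0]>.04)&(t[:,0]<.15)]; W=W[abs(W[:,2]-np.polyval(k,W[:,0]))<.006]
    print('pitch',np.degrees(np.arctan(-k[0])),'n',len(S),'rms',S.size and np.std(S[:,2]-np.polyval(k,S[:,0])),'line',k)
    if len(W): i=W[:,0].argmin(); print('plate back edge (tool)',W[i].round(4),'max x',W[:,0].max(),'y range',np.percentile(t[(t[:,0]>W[:,0].min()+.003)&(abs(t[:,2]-np.polyval(k,t[:,0]))<.006)&(abs(t[:,1])<.04)][:,1],[.5,99.5]))
E
python3 - <<'E'
from h import *
s=readout.get_state(); print(s['force'],s['ft_torque']); pitch()
E
```

```text
[ 0.11738758 -0.81835504  1.21740576] [-0.07678885 -0.42864098 -0.09031992]
pitch 4.765032230197472 n 3077 rms 0.0006111151888668386 line [-0.08335777 -0.00862252]
plate back edge (tool) [ 0.0793 -0.021  -0.0149] max x 0.1001781810761621 y range [-0.0264546   0.02676059]
```

Emit:
{"fn": "arm_command", "kwargs": {"targets": [[0, 0, 0.006, 0, 1], [0, 0, 0.012, 0, 1], [0, 0, 0.018, 0, 1], [0, 0, 0.024, 0, 1], [0, 0, 0.03, 0, 1], [0, 0, 0.036, 0, 1], [0.001, 0, 0.042, 0, 1], [0.002, 0, 0.048, 0, 1], [0.003, 0, 0.054, 0, 1], [0.003, 0, 0.054, 0, 1]]}}

```text
t: 16.45
eef_pos: [0.4465, -0.2593, 0.1378]
tool_rot: [-3.141, 0.001, 0.109]
force: [-3.4, -0.3, 1.4]
width: 0.221
grip_force: 62.7
```

```bash
python3 - <<'E'
from h import *
s=readout.get_state(); print(s['force'],s['ft_torque']); pitch('w9.png')
E
```

```text
[-3.42138307 -0.29325522  1.38587383] [-0.08729198  0.00984582 -0.04023637]
pitch 28.755708846706224 n 4485 rms 0.0005905877753099855 line [-0.54874842 -0.00752534]
plate back edge (tool) [ 0.0758  0.0206 -0.0507] max x 0.09106505924404874 y range [-0.02611399  0.02678697]
```

View pics/w9.png

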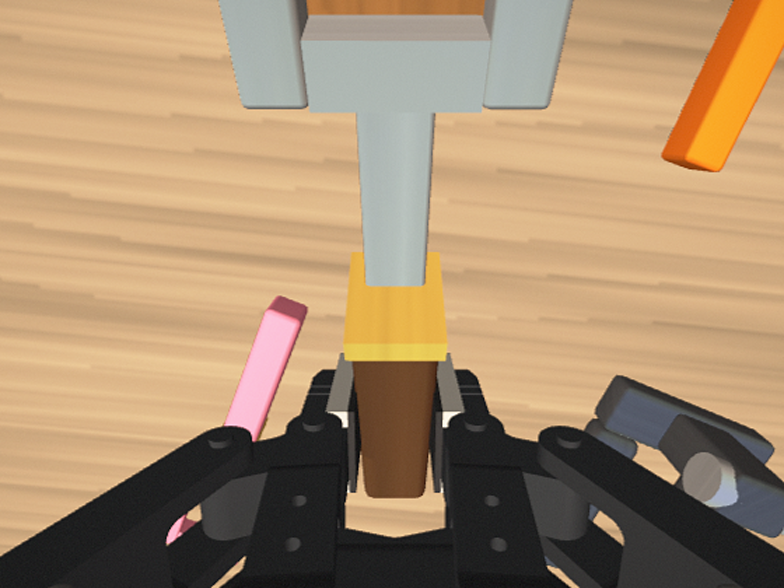

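The key is pitched 28.8° and still straight in the fingers. A little more will bring it to the slope.

Emit:
{"fn": "arm_command", "kwargs": {"targets": [[0.001, 0, 0.005, 0, 1], [0.0025, 0, 0.01, 0, 1], [0.004, 0, 0.0145, 0, 1], [0.004, 0, 0.0145, 0, 1]]}}

```text
t: 17.0
eef_pos: [0.4507, -0.2589, 0.1233]
tool_rot: [-3.141, 0.001, 0.109]
force: [-1.3, -0.7, 0.8]
width: 0.221
grip_force: 64.0
```

```bash
python3 - <<'E'
from h import *
s=readout.get_state(); print(s['force'],s['ft_torque']); pitch()
E
```

```text
[-1.29935894 -0.70513065  0.81762041] [-0.06432096 -0.04806982 -0.10644402]
pitch 35.6157192910823 n 5115 rms 0.0005700044160072116 line [-0.71634474 -0.00618449]
plate back edge (tool) [ 0.0723 -0.0197 -0.0588] max x 0.08852115918768476 y range [-0.02603997  0.02671978]
```

Pitch is 35.6°, matching the board. I'll lift along the peg normal, shift the eye over the tip and start down along the peg axis.

Emit:
{"fn": "arm_command", "kwargs": {"targets": [[-0.006, 0, -0.008, 0, 1], [-0.011, -0.001, -0.017, 0, 1], [-0.008, -0.001, -0.025, 0, 1], [0.002, -0.001, -0.029, 0, 1], [0.002, -0.001, -0.029, 0, 1], [0.008, -0.001, -0.021, 0, 1], [0.0135, -0.001, -0.013, 0, 1], [0.0165, -0.001, -0.0085, 0, 1], [0.0165, -0.001, -0.0085, 0, 1]]}}

```text
t: 18.18
eef_pos: [0.467, -0.256, 0.1317]
tool_rot: [-3.141, 0.001, 0.109]
force: [0.3, 0.1, -0.9]
width: 0.222
grip_force: 63.4
```

```bash
python3 - <<'E'
from h import *
s=readout.get_state(); print(s['force'],s['ft_torque']); pitch()
I,P,C,f=grab('scene'); save('s2.png',I[150:290,130:260],4)
E
```

```text
[ 0.2720637   0.1403869  -0.93037008] [-0.00502795  0.0348588   0.03528728]
pitch 35.2857618228321 n 5060 rms 0.0005668639059030732 line [-0.70766645 -0.00617378]
plate back edge (tool) [ 0.0725 -0.0208 -0.0579] max x 0.08854147794223563 y range [-0.02611203  0.02666925]
```

View pics/s2.png

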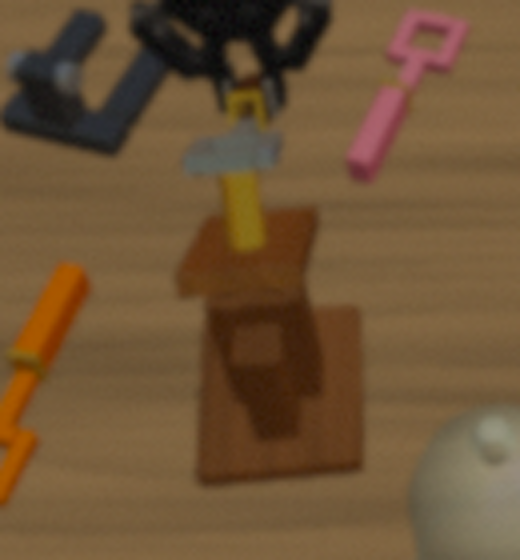

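The plate (~(235,150)) sits at the peg's tip (~(240,190)), with no contact force. Continuing down the axis while watching the force.

Emit:
{"fn": "arm_command", "kwargs": {"targets": [[0.0025, 0, 0.0035, 0, 1], [0.005, 0, 0.007, 0, 1], [0.0075, 0, 0.0105, 0, 1], [0.0075, 0, 0.0105, 0, 1]]}}

```text
t: 18.77
eef_pos: [0.4746, -0.2553, 0.1214]
tool_rot: [-3.141, 0.0, 0.109]
force: [0.1, 0.8, -1.1]
width: 0.22
grip_force: 63.4
```

```bash
python3 - <<'E'
from h import *
s=readout.get_state(); print(s['force'],s['ft_torque']); pitch()
E
```

```text
[ 0.07515856  0.81992845 -1.14034843] [-0.00542796  0.08188756 -0.0269155 ]
pitch 35.276313046532316 n 5060 rms 0.0005662017268667462 line [-0.70741898 -0.00620648]
plate back edge (tool) [ 0.0725 -0.0209 -0.0581] max x 0.08855173212258942 y range [-0.02612116  0.02665877]
```

Emit:
{"fn": "arm_command", "kwargs": {"targets": [[0.004, 0, 0.006, 0, 1], [0.008, 0, 0.0115, 0, 1], [0.012, 0, 0.017, 0, 1], [0.016, 0, 0.023, 0, 1], [0.018, 0, 0.0255, 0, 1], [0.0195, 0, 0.028, 0, 1], [0.0195, 0, 0.028, 0, 1]]}}

```text
t: 19.7
eef_pos: [0.4939, -0.2533, 0.0937]
tool_rot: [-3.142, 0.0, 0.109]
force: [0.4, 0.1, -1.3]
width: 0.223
grip_force: 63.4
```

```bash
python3 - <<'E'
from h import *
s=readout.get_state(); print(s['force'],s['ft_torque']); pitch()
I,P,C,f=grab('scene'); save('s3.png',I[150:290,130:260],4)
goto([.5976,-.2421,.1508],6.1)
E
```

```text
[ 0.37024301  0.11121624 -1.34661212] [0.05991701 0.10410458 0.00140152]
pitch 35.30175089605735 n 2677 rms 0.0005246621398505479 line [-0.70808535 -0.00618048]
plate back edge (tool) [ 0.0725 -0.0249 -0.0581] max x 0.08851878698782223 y range [-0.02632232  0.02690863]
shift [ 1.043e-01  1.000e-04 -5.690e-02] turn 0.11804706390316255 yaw now 6.2
```

View pics/s3.png

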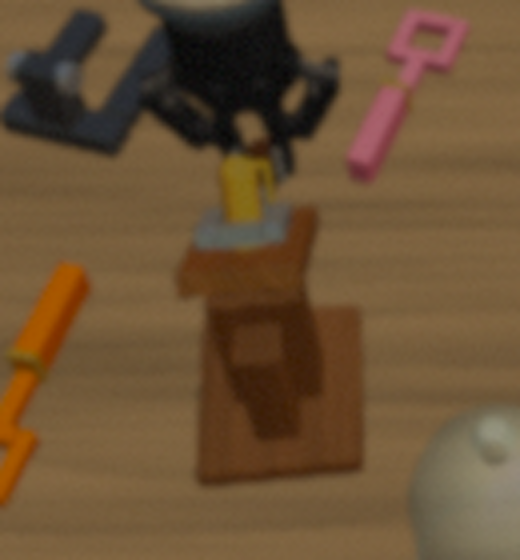

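The key is on the peg (peg through the eye at ~(240,195)), about 7 mm above the board. Settling it gently.

Emit:
{"fn": "arm_command", "kwargs": {"targets": [[0.0015, 0, 0.002, 0, 1], [0.0025, 0, 0.0035, 0, 1], [0.0032, 0, 0.0045, 0, 1], [0.0037, 0, 0.0052, 0, 1], [0.0037, 0, 0.0052, 0, 1]]}}

```text
t: 20.42
eef_pos: [0.4975, -0.2529, 0.0886]
tool_rot: [-3.142, 0.0, 0.109]
force: [-1.3, 0.5, -0.2]
width: 0.22
grip_force: 63.7
```

Emit:
{"fn": "arm_command", "kwargs": {"targets": [[0.0003, 0, 0.0005, 0, 1], [0.0006, 0, 0.001, 0, 1], [0.0006, 0, 0.001, 0, 1]]}}

```text
t: 20.8
eef_pos: [0.4976, -0.2529, 0.0882]
tool_rot: [3.141, 0.001, 0.109]
force: [-10.1, 0.1, 15.0]
width: 0.223
grip_force: 66.1
```

```bash
python3 - <<'E'
from h import *
s=readout.get_state(); print(s['force'],s['ft_torque']); pitch(); goto([.5976,-.2421,.1508],6.1)
E
```

```text
[-10.13028297   0.09974024  15.01701661] [0.07470724 1.02672353 0.06292061]
pitch 35.675960350728616 n 1264 rms 0.00048630954992593116 line [-0.71793687 -0.00632933]
plate back edge (tool) [ 0.0721 -0.0246 -0.0593] max x 0.08823151211806937 y range [-0.02641784  0.02692745]
shift [ 1.005e-01  1.000e-04 -6.270e-02] turn 0.12051484519994915 yaw now 6.2
```

Flat contact is made, with 18 N normal to the board and a pitch of 35.7°. I'll ease the pressure off, then release and withdraw upward.

Emit:
{"fn": "arm_command", "kwargs": {"targets": [[-0.0003, 0, -0.0006, 0, 1], [-0.0003, 0, -0.0006, 0, 1], [-0.0003, 0, -0.0006, 0, 0.7], [-0.0003, 0, -0.0006, 0, 0.4], [-0.0003, 0, -0.0006, 0, 0], [-0.0003, 0, -0.0006, 0, 0], [-0.0003, 0, -0.0006, 0, 0], [-0.0003, 0, -0.0006, 0, 0]]}}

```text
t: 21.85
eef_pos: [0.4979, -0.2529, 0.0882]
tool_rot: [-3.142, 0.0, 0.109]
force: [0.0, 0.2, -0.4]
width: 0.999
grip_force: 0.0
```

Emit:
{"fn": "arm_command", "kwargs": {"targets": [[-0.012, 0, -0.01, 0, 0], [-0.025, 0, -0.03, 0, 0], [-0.04, 0, -0.07, 0, 0], [-0.05, 0, -0.12, 0, 0], [-0.05, 0, -0.17, 0, 0], [-0.05, 0, -0.2, 0, 0], [-0.05, 0, -0.2, 0, 0]]}}

```text
t: 22.72
eef_pos: [0.4483, -0.2589, 0.2909]
tool_rot: [3.138, -0.003, 0.108]
force: [-0.2, 0.5, -1.0]
width: 1.001
grip_force: 0.0
```

```bash
python3 - <<'E'
from h import *
T=tool(); I,P,C,f=grab('wrist'); save('w10.png',I)
Q=P.reshape(-1,3); Q=Q[np.isfinite(Q[:,0])]
F=np.array([.5976,-.2421,.1508]); n=np.array([-.5692,-.0605,.82]); xa=np.array([.8154,.0867,.5724]); ya=np.array([-.1058,.9944,0])
q=np.c_[(Q-F)@xa,(Q-F)@ya,(Q-F)@n]
S=q[(abs(q[:,2]-.012)<.004)&(abs(q[:,0])<.04)&(abs(q[:,1])<.04)]; print('plate',cv2.minAreaRect(S[:,:2].astype(np.float32)*1000),S[:,2].mean())
H=q[(abs(q[:,2]-.028)<.006)&(q[:,0]<-.065)&(q[:,0]>-.17)&(abs(q[:,1])<.02)]; print('handle',cv2.minAreaRect(H[:,:2].astype(np.float32)*1000),H[:,2].mean(), np.polyfit(H[:,0],H[:,2],1))
E
```

```text
plate ((-25.145252227783203, -0.46230125427246094), (29.750516891479492, 54.03934860229492), 0.565277636051178) 0.011916085328259794
handle ((-115.08473205566406, -0.22588062286376953), (21.5433292388916, 85.66498565673828), 89.27798461914062) 0.027695790485403934 [-0.00430895  0.02723152]
```

View pics/w10.png

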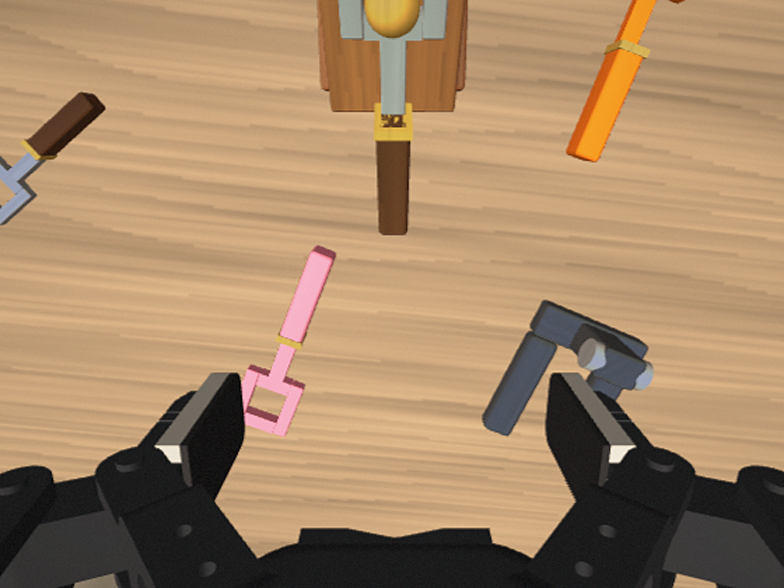

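The key lies flat on the board with the peg through its eye and its handle down the slope (~(393,180)), plate 11.9 mm and handle 27.7 mm above the board as they should be, and the gripper is clear. Handing in.

```bash
python3 -c "
from bench import bot
print(bot.close_job())"
```

```text
the job is handed in; nothing more can be done
None
```

I turned the clamp screw clockwise about 45° to its stop, where it stopped moving while the key's torque rose to about 1 N m, then hung the key flat on the leaning peg, handle down the slope, and handed the job in at about 23 s; no verdict came back.

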